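# Pack the card caddy and lift it ready to carry

## Robot

A 6-joint arm with a two-finger parallel gripper is mounted at the origin on a cart in front of the work surface, level with it; the furniture and walls round the work are solid. World frame = base frame: x ahead of the robot, y to its left, z up, the work surface at z = 0. Lengths are in m, angles in rad, forces in N, time in s.
With the tool pointing down it reaches from about 0.275 to 0.75 m from the base axis. Payload 10.2 kg.
Tool frame: the origin (TCP) lies midway between the tips of the shut fingers; the grasp point (between the pads) lies 19 mm behind it; z points along the fingers, y is the line along which they close (so a half turn about z gives the same grasp; the last joint's range is limited). The gripper opens to 85 mm and grips with 20 to 120 N. Pads are 22 mm wide; open, the fingers measure 114 mm over their backs; the gripper's body (76 mm by 85 mm) begins 54 mm behind the grasp point. The pads swing forward as they close: fully open they stand 13 mm farther back than shut.
Start: joints at [-1.527, 0.313, 1.498, -0, 1.331, -0.223], TCP at [0.138, -0.506, 0.231] pointing down, gripper open.
Joint ranges: [-2.94, 2.94], [-0.97, 2.17], [0.19, 2.56], [-1.23, 4.37], [0.02, 3.11], [-2.88, 2.88]. Speed limits (rad/s): [2.39, 2.39, 3.01, 3.14, 3.14, 3.14].

## Interface

Orientations are given as a unit quaternion [w, x, y, z].
In Python, from workcell import arm gives the robot as it stands.
- The arm moves only by the tool jog_arm, never from a script. Its argument "targets" is a list of rows, each a list of 3 entries, a list of its own where there are three numbers: the turn, a rotation vector about the tool's x, y, z in rad, then the shift along the tool's x, y, z in cm, then the opening, from -1 (shut) to 1 (fully open). A call has 1 to 10 rows; each row shifts and turns the commanded pose from where the row before left it, along the tool's axes as they then stand; what a row does not reach is not made up. A row lasts 1/8 s, in which the tool goes at most 62.5 mm and 10.7 degrees, less where a joint would pass 70% of its speed; a pose out of reach is approached as far as the arm can. A call with a gripper value outside its range is refused whole. The fingers move at their own pace and stop on an object; "newtons" is the grip in N (left out, the last holds). Time passes only in rows, so rows that do not move let the fingers close. It gives the time, the measured TCP pose, the force, the opening and the grip force at its end, in the units of the state.
- arm.get_obs(): the state, without advancing time (a new reading comes with each control period).
- arm.read_camera(name): name is "scene" or "top" or "wrist"; returns (picture, depth): 400x640x3 uint8, red, green, blue; 400x640 float32, m along the optical axis (not along the pixel's ray), 0 where there is no reading.
- arm.camera_model(name): a dict with "mtx" (3x3 intrinsics, pixels), "world_from_camera" (4x4, takes a point from camera to world coordinates); the wrist camera has in their place "T_tool_cam" (4x4, takes a point from camera to tool coordinates, whose origin is the TCP and whose axes are the flange's). Camera axes: x right, y down, z forward; pixel columns grow to the right and rows downward; lengths in m; the calibration is good to about 2 mm. The wrist camera is an equidistant fisheye: a pixel r from the principal point sees the ray r / f radians off the axis. A picture is of the moment at which its call begins: read the wrist's pose just before it. camera_model takes no time and is no camera call.
- arm.job_done(): hands the job in; it is judged then, once.
The state is a dict: "clock": time; "joint_positions": joint angles; "joint_velocities": joint speeds; "joint_torque": joint torques, N m; "tool_pos": TCP position; "tool_rot": TCP orientation; "ft_force": force on the tool from outside, world axes, zero at the start; "wrist_torque": the same for the moment, N m; "finger_gap": opening from 0.0 (shut) to 1.0 (fully open); "grip_force": force on a finger pad.
Only numpy, scipy, OpenCV 4.12 (cv2) and the standard library are available. Lean on these libraries where they do the work, as an engineer would, in place of code of your own. Each camera call takes 0.05 s, during which the arm holds its last target. There are 200 camera calls.

## Task

Pack both card packets into the wooden caddy, one lying flat in the lipped well of its floor and the other squarely on top of it with edges in line. Then swing the caddy's folded wire handle upright and lift the caddy straight up by the wooden grip, level and steady, until its underside is about 12 cm above the table, and finish while holding it there without letting go. Do not tip the caddy over on the way, and leave the other things on the table where they are.

Things in the scene. Friction and masses are not known exactly. Their poses are not given: they have to be found in the camera images.
- caddy: Wooden caddy, 92 (own x) x 141 mm (own y), 0.4 kg, loose on felt feet that slide easily. Origin: centre of underside, z up. Floor top 11 mm up; on it a 7 mm high lip frames a central well, 49 (x) by 84 mm (y), for one packet, long side along y. Arched end boards, 9 mm thick, centred at y = +-66 mm, tops 81 mm up. Front (-x) and back are open above the lip (its top 18 mm up).
- handle (a joint): Hinge of the caddy's wire handle; axis along the caddy's y, 68 mm above its origin; stiff, stays where left. At 0 the handle is folded out to the front (-x), 0.35 rad below level; grows as it swings up; 1.92 is straight up; stops at 0 and 2.4 rad.
- grip (a point): Centre of the round wooden grip (14 mm thick, 72 mm long, along the caddy's y) in the middle of the handle, 100 mm from the hinge axis. The grip turns freely on the wire, so the handle can swing and hang while the grip is held fast.
- packet_a: Card packet: flat box with dark blue sides and a white top, 28 mm high, lying flat. Its body is 40 mm (own x, from -19 to +21) by 76 mm (own y) by 26 mm; a rigid 2 mm white top card, 46 by 72 mm, overhangs the long sides a little, so a grip across x closes on 46 mm at the top. Either long way round will do. Origin: centre of its underside.
- packet_b: A second card packet of the same shape and size, lying flat on the small cutting mat (2 mm thick). Origin: centre of its underside.
- spool: Bystander: small wooden spool, 26 mm across, 29 mm high, standing between the two packets. Origin: centre of its underside.
- jar: Bystander: round jar, 67 mm across, 77 mm high, at the back. Origin: centre of its underside.
- rubber_eraser: Bystander: eraser, 24 x 58 x 14 mm, near the front edge. Origin: centre of its underside.
- clasp: Bystander: small white slide clasp, 22 x 36 x 8 mm, near the front edge. Origin: centre of its underside.
Things that resemble listed ones, but are neither listed nor needed, are in the scene too. Leave any purple look-alike of the packet_b alone.

How it is judged:
By the outcome, as a careful person would: the job done as asked, in the order asked, and still so for the second after the job is handed in, while the arm keeps its last pose, push and grip.
It also fails if it takes over 69 s, if anything falls off the work surface, if the arm or the gripper's body presses on something with over 40 N, if the wrist force passes 120 N, or if a joint passes its speed limit or range.

## Working session

There is one attempt and no reset: what is moved stays moved. The work goes in short steps, Python scripts to look and compute and a tool call to move; the robot and the scene stay as the last step left them, time stands still between calls to the robot, and variables do not carry over. Pictures are saved under pics/ and viewed, at most 10 in all, crops included, and the job is handed in when it is done.

Besides the shell and the picture viewer there is one more tool, called as name([rows], argument=value, ...), one row to a line, values as JSON. jog_arm: Moves the arm, as the interface text tells. Its arguments: {"type":"object","properties":{"targets":{"type":"array"},"newtons":{"type":"number"}},"required":["targets"]}

```bash
mkdir -p pics; ls; python3 - <<'E'
from workcell import arm
import cv2,numpy as np
o=arm.get_obs();print({k:np.round(v,3).tolist() for k,v in o.items()})
for n in("top","scene"):
    im,d=arm.read_camera(n);cv2.imwrite(f"pics/{n}0.png",im[:,:,::-1]);np.save(f"{n}0.npy",d)
    m=arm.camera_model(n);print(n,np.round(m["mtx"],1).tolist(),np.round(m["world_from_camera"],4).tolist())
print(arm.camera_model("wrist"))
E
```

```text
pics
{'clock': 0.0, 'joint_positions': [-1.527, 0.313, 1.498, 0.0, 1.331, -0.223], 'joint_velocities': [0.001, -0.0, 0.001, -0.001, -0.0, 0.0], 'joint_torque': [0.0, -41.227, -25.974, -0.0, 0.004, 0.0], 'tool_pos': [0.138, -0.506, 0.231], 'tool_rot': [-0.001, 0.991, 0.133, 0.0], 'ft_force': [-0.477, -0.044, -0.49], 'wrist_torque': [-0.002, -0.003, 0.002], 'grip_force': 0.0, 'finger_gap': 0.998}
top [[384.0, 0.0, 322.7], [0.0, 384.0, 199.8], [0.0, 0.0, 1.0]] [[-0.1974, -0.9544, 0.2238, 0.3735], [-0.9803, 0.1936, -0.0391, 0.115], [-0.006, -0.2271, -0.9739, 0.9366], [0.0, 0.0, 0.0, 1.0]]
scene [[404.1, 0.0, 315.3], [0.0, 404.1, 195.4], [0.0, 0.0, 1.0]] [[-0.8932, -0.2233, 0.3904, 0.2108], [-0.4493, 0.4807, -0.7531, 0.7307], [-0.0195, -0.848, -0.5296, 0.5282], [0.0, 0.0, 0.0, 1.0]]
{'mtx': array([[309.70691629,   0.        , 321.68552723],
       [  0.        , 309.70691629, 200.07027215],
       [  0.        ,   0.        ,   1.        ]]), 'T_tool_cam': array([[-4.42522153e-04, -9.62428486e-01, -2.71534921e-01,
         6.75304588e-02],
       [ 9.99999649e-01, -6.18899822e-04,  5.63923122e-04,
        -8.80453833e-04],
       [-7.10788591e-04, -2.71534577e-01,  9.62428423e-01,
        -1.42404297e-01],
       [ 0.00000000e+00,  0.00000000e+00,  0.00000000e+00,
         1.00000000e+00]])}
```

View pics/top0.png

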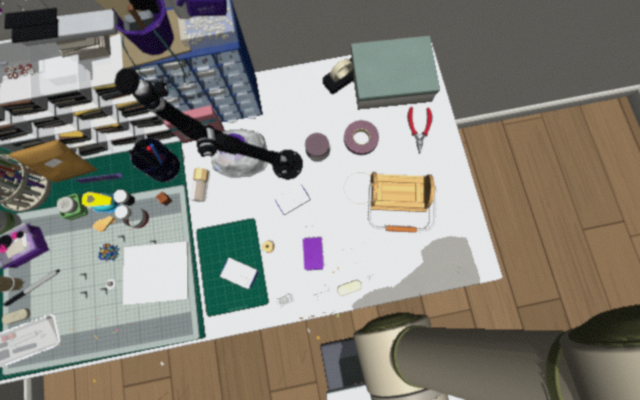

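View pics/scene0.png

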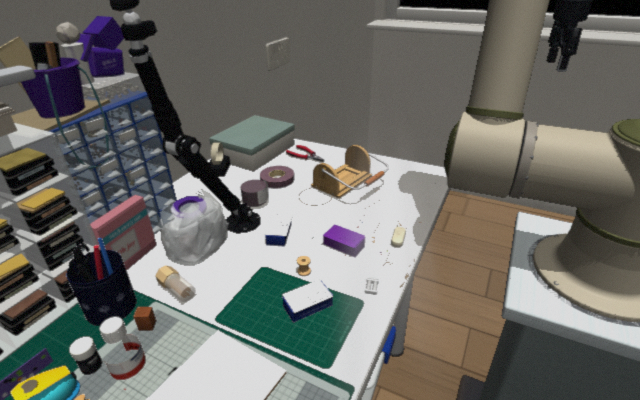

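The top view shows packet_b at about (238,273) on the mat and packet_a at about (293,200), white on white. The caddy is at (402,192), with its grip toward the robot at (400,229). The purple look-alike is at (313,253) and the spool at (268,246).

```bash
cat > h.py <<'E'
import numpy as np,cv2
from workcell import arm
def cloud(name,d):
    m=arm.camera_model(name);K=m["mtx"];T=m["world_from_camera"]
    v,u=np.mgrid[:400,:640];P=np.stack([(u-K[0,2])/K[0,0]*d,(v-K[1,2])/K[1,1]*d,d],-1)
    W=P@T[:3,:3].T+T[:3,3];W[d==0]=np.nan;return W
def rect(xy):
    r=cv2.minAreaRect((xy*1000).astype(np.float32));b=cv2.boxPoints(r)
    e=b[1]-b[0],b[2]-b[1];e=max(e,key=np.linalg.norm)
    return np.round(r[0],1),np.round(r[1],1),round(np.degrees(np.arctan2(e[1],e[0]))%180,1)
E
python3 - <<'E'
from h import *
for n,boxes in (("top",dict(b=(215,255,265,295),a=(270,180,318,218),purple=(298,230,330,275),caddy=(360,165,445,240),spool=(258,235,280,257))),
 ("scene",dict(b=(275,275,340,325),a=(260,215,297,250),purple=(315,220,370,255),caddy=(300,140,390,205),spool=(293,253,315,280)))):
    W=cloud(n,np.load(n+"0.npy"));im=cv2.imread(f"pics/{n}0.png")
    for k,(x0,y0,x1,y1) in boxes.items():
        w=W[y0:y1,x0:x1].reshape(-1,3);c=im[y0:y1,x0:x1].reshape(-1,3).astype(int);ok=~np.isnan(w[:,0])
        w=w[ok]
        if k=="caddy":
            for lo,hi in((.07,.1),(.015,.024),(.03,.1)):
                s=w[(w[:,2]>lo)&(w[:,2]<hi)]; print(n,k,lo,len(s),rect(s[:,:2]))
            continue
        top=np.percentile(w[:,2],98);s=w[(w[:,2]>.022)&(w[:,2]<.04)]
        print(n,k,"ztop",round(top,4),"ztable",np.round(np.percentile(w[:,2],5),4),len(s),rect(s[:,:2]) if len(s)>3 else None)
# caddy points top view list: high cells
W=cloud("top",np.load("top0.npy"))[160:240,355:450]
g=(np.nan_to_num(W[...,2],nan=-1)*1000)
vis=cv2.applyColorMap(np.clip(g*2.2,0,255).astype(np.uint8),cv2.COLORMAP_JET)
im=cv2.imread("pics/top0.png")
A=cv2.resize(im[160:240,355:450],(400,337),interpolation=2);B=cv2.resize(vis,(400,337),interpolation=0)
cv2.imwrite("pics/cad.png",np.hstack([A,B]))
E
```

```text
top b ztop 0.0322 ztable -0.0001 653 (array([450.7, 306.2]), array([76.5, 46.1]), np.float32(55.6))
top a ztop 0.0303 ztable -0.0022 564 (array([600.8, 152. ]), array([46.5, 75.8]), np.float32(109.7))
top purple ztop 0.0305 ztable -0.0022 627 (array([461.9, 128. ]), array([45.8, 75.7]), np.float32(172.4))
top caddy 0.07 203 (array([ 568.1, -108.3]), array([151.8,  55.3]), np.float32(75.3))
top caddy 0.015 735 (array([ 566.9, -107.2]), array([135.2,  89.6]), np.float32(78.8))
top caddy 0.03 842 (array([ 536.4, -101.1]), array([156. , 141.7]), np.float32(75.4))
top spool ztop 0.0305 ztable -0.0019 87 (array([498.5, 229.7]), array([23.8, 24. ]), np.float32(171.0))
scene b ztop 0.0299 ztable -0.001 964 (array([449.9, 307.5]), array([76.4, 48.1]), np.float32(55.3))
scene a ztop 0.0277 ztable -0.0022 479 (array([599.3, 153.4]), array([46.6, 77.3]), np.float32(109.7))
scene purple ztop 0.0277 ztable -0.0021 548 (array([460. , 129.2]), array([48.8, 77. ]), np.float32(173.3))
scene caddy 0.07 146 (array([ 565.4, -103.9]), array([144.8,  48.9]), np.float32(75.8))
scene caddy 0.015 356 (array([ 567.7, -104.5]), array([139.6,  78.8]), np.float32(76.1))
scene caddy 0.03 1080 (array([ 534.6, -100.2]), array([156.7, 143. ]), np.float32(76.0))
scene spool ztop 0.0291 ztable -0.0021 114 (array([497.4, 232.1]), array([24.8, 24.4]), np.float32(68.1))
```

View pics/cad.png

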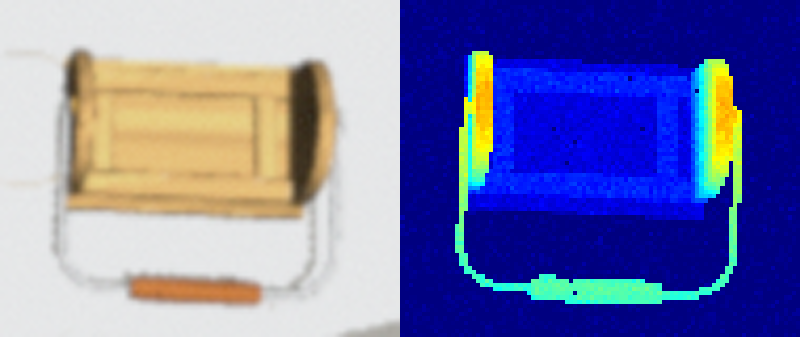

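```bash
python3 - <<'E'
from h import *
t=np.radians(109.7);ey=np.array([np.cos(t),np.sin(t)]);ex=np.array([np.sin(t),-np.cos(t)])
C=[]
for n in("top","scene"):
    C.append(cloud(n,np.load(n+"0.npy")).reshape(-1,3))
w=np.vstack(C);w=w[~np.isnan(w[:,0])]
r=w[:,:2]-[.600,.1527];q=np.c_[r@ex,r@ey,w[:,2]]*1000
for lo,hi in((8,35),(35,90),(90,150),(150,230),(230,330)):
    s=q[(q[:,2]>lo)&(q[:,2]<hi)&(np.hypot(q[:,0],q[:,1])<180)&~((abs(q[:,0])<28)&(abs(q[:,1])<43))]
    print(lo,hi,len(s))
    H,a,b=np.histogram2d(s[:,0],s[:,1],bins=[np.arange(-180,181,30)]*2)
    for i,h in enumerate(H):print(int(a[i]),h.astype(int))
# caddy well
for n in("top","scene"):
    W=cloud(n,np.load(n+"0.npy")).reshape(-1,3);W=W[~np.isnan(W[:,0])]
    t=np.radians(75.6);ey2=np.array([np.cos(t),np.sin(t)]);ex2=np.array([np.sin(t),-np.cos(t)])
    r=W[:,:2]-[.567,-.106];q=np.c_[r@ex2,r@ey2,W[:,2]]*1000
    s=q[(abs(q[:,0])<110)&(abs(q[:,1])<90)]
    lip=s[(abs(s[:,0])<60)&(abs(s[:,1])<55)&(s[:,2]>6)]
    for c in range(-60,61,4):
        k=lip[(lip[:,0]>=c)&(lip[:,0]<c+4)&(abs(lip[:,1])<30)];print(c,round(np.median(k[:,2]),1) if len(k) else None,end="; ")
    print()
    hi=s[(s[:,2]>60)&(abs(s[:,1])>50)&(abs(s[:,0])<50)]
    for sg in(1,-1):
        e=hi[hi[:,1]*sg>0];print(n,"end",len(e),np.round([e[:,0].min(),e[:,0].max(),e[:,1].min(),e[:,1].max()],1), "topx",np.round(np.mean(e[e[:,2]>76][:,:2],0),1))
    g=s[(s[:,0]<-84)&(abs(s[:,1])<36)&(s[:,2]>25)];print("grip",len(g),np.round([g.mean(0),g.max(0),g.min(0)],1))
E
```

```text
8 35 2928
-180 [  0   0   0   0   0   0 178 297   1   0   0   0]
-150 [  0   0   0   0   0  41 287 269   0   0   0   0]
-120 [  0   0   0   0   0  32 201  65   0   0   0   0]
-90 [  0   0   0   0   0   0   0   0   0 229  11   0]
-60 [ 0  0  0  0  0  0  0  0  0 17  0  0]
-30 [0 0 0 0 0 0 0 0 0 0 0 0]
0 [0 0 0 0 0 0 0 0 0 0 0 0]
30 [ 0 23 79  0  5  4  0  0  0  0  0  0]
60 [  0   2 128  42 110 134   0   0   0   0   0   0]
90 [  0   0  57  23  50 100  40  88 152   0   0   0]
120 [  0   0   0   0   6   1   0   0  58 190   0   0]
150 [0 0 0 0 0 8 0 0 0 0 0 0]
35 90 3002
-180 [0 0 0 0 0 0 0 0 0 0 0 0]
-150 [0 0 0 0 0 0 0 0 0 0 0 0]
-120 [0 0 0 0 0 0 0 0 0 0 0 0]
-90 [0 0 0 0 0 0 0 0 0 0 0 0]
-60 [0 0 0 0 0 0 0 0 0 0 0 0]
-30 [0 0 0 0 0 0 0 0 0 0 0 0]
0 [0 0 0 0 0 0 0 0 0 0 0 0]
30 [ 0 52 81  0  0  0  0  0  0  0  0  0]
60 [  4 211 263  12  34 345  22   0   0   0   0   0]
90 [  0 138 149   1  39  87 198 341 316   0   0   0]
120 [  0   0   0   0   0  41   9   0 181 423   0   0]
150 [ 0  0  0  0  0 55  0  0  0  0  0  0]
90 150 1960
-180 [0 0 0 0 0 0 0 0 0 0 0 0]
-150 [0 0 0 0 0 0 0 0 0 0 0 0]
-
[... 1480 characters left out ...]
 None; 56 None; 60 None; 
top end 168 [-47.9  34.3  58.9  75. ] topx [ 1.4 64.2]
top end 190 [-42.7  36.3 -80.  -63.1] topx [  3.5 -67.6]
grip 175 [[ -95.4   -1.2   51.8]
 [ -87.6   35.5   57.1]
 [-101.7  -35.9   43.1]]
-60 None; -56 None; -52 None; -48 8.8; -44 10.0; -40 11.8; -36 16.5; -32 16.8; -28 16.7; -24 None; -20 10.9; -16 10.1; -12 9.9; -8 9.9; -4 10.0; 0 9.9; 4 9.9; 8 9.8; 12 10.5; 16 10.2; 20 9.7; 24 13.5; 28 17.4; 32 16.4; 36 16.2; 40 None; 44 None; 48 None; 52 None; 56 None; 60 None; 
scene end 174 [-41.5  29.5  58.6  76. ] topx [-0.8 65.3]
scene end 149 [-38.3  30.8 -78.6 -61.1] topx [ -1.6 -66. ]
grip 122 [[ -99.8    3.8   49.3]
 [ -91.9   35.4   54.8]
 [-104.5  -35.6   40.1]]
```

jog_arm([
  [[0,0,0],[5.2,-2.73,0],1],
  [[0,0,0],[5.2,-2.73,0],1],
  [[0,0,0],[5.2,-2.73,0],1],
  [[0,0,0],[5.2,-2.73,0],1],
  [[0,0,0],[5.2,-2.73,0],1],
  [[0,0,0],[5.2,-2.73,0],1],
  [[0,0,0],[5.2,-2.73,0],1],
  [[0,0,0],[5.2,-2.73,0],1],
  [[0,0,0],[5.2,-2.73,0],1],
  [[0,0,0],[5.2,-2.73,0],1],
])

```text
clock: 1.35
tool_pos: [0.5692, -0.1044, 0.2311]
tool_rot: [-0.0, 0.991, 0.133, -0.0]
ft_force: [-0.3, -2.1, -0.1]
finger_gap: 1.003
grip_force: 0.0
```

jog_arm([
  [[0,0,-0.175],[0,0,0],1],
  [[0,0,-0.175],[0,0,0],1],
  [[0,0,-0.175],[0,0,0],1],
  [[0,0,-0.175],[0,0,0],1],
  [[0,0,-0.175],[0,0,0],1],
  [[0,0,-0.177],[0,0,0],1],
  [[0,0,0],[0,0,0],1],
])

```text
clock: 2.22
tool_pos: [0.5679, -0.106, 0.231]
tool_rot: [-0.0, 0.791, 0.612, -0.0]
ft_force: [-0.4, -0.0, 0.3]
finger_gap: 1.002
grip_force: 0.0
```

```bash
cat >> h.py <<'E'
from scipy.spatial.transform import Rotation as R
def pose():
    o=arm.get_obs();w,x,y,z=o["tool_rot"];return np.array(o["tool_pos"]),R.from_quat([x,y,z,w]).as_matrix()
def show():
    p,r=pose();print("t",round(arm.get_obs()["clock"],2),"tcp",np.round(p*1000,1),"phi",round(np.degrees(np.arctan2(r[1,0],r[0,0])),2),"tool z",np.round(r[:,2],4),"gap",arm.get_obs()["finger_gap"]);return p,r
def wrist(name):
    p,r=pose();im,d=arm.read_camera("wrist");m=arm.camera_model("wrist");T=m["T_tool_cam"];K=m["mtx"]
    v,u=np.mgrid[:400,:640];a=u-K[0,2];b=v-K[1,2];rr=np.hypot(a,b);th=rr/K[0,0]
    k=np.where(rr>0,np.tan(th)/np.maximum(rr,1e-9),1/K[0,0])
    ray=np.stack([a*k,b*k,np.ones_like(k)],-1);M=r@T[:3,:3]
    W=(ray*d[...,None])@M.T+p+r@T[:3,3];W[d==0]=np.nan
    im=im[:,:,::-1].copy();cv2.imwrite(f"pics/{name}.png",im);np.save(name+".npy",W)
    return im,W,ray@M.T,p+r@T[:3,3]
E
python3 - <<'E'
from h import *
show();wrist("w1")
E
```

```text
t 2.23 tcp [ 567.9 -106.   231. ] phi 75.47 tool z [-6.e-04  3.e-04 -1.e+00] gap 1.0021351288765814
```

View pics/w1.png

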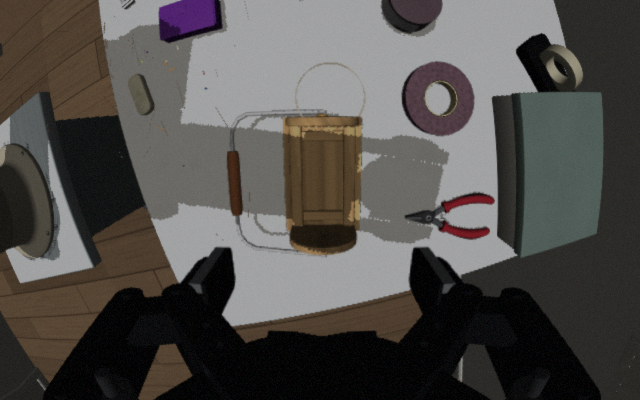

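The wrist view shows the caddy at u 285–360, v 115–250. The well is inside it and the grip is at about (234,183).

```bash
cat > cad.py <<'E'
from h import *
def caddy(W,c0=(.567,-.106),a=75.6):
    W=W.reshape(-1,3);W=W[~np.isnan(W[:,0])];t=np.radians(a)
    ey=np.array([np.cos(t),np.sin(t)]);ex=np.array([np.sin(t),-np.cos(t)])
    r=W[:,:2]-c0;q=np.c_[r@ex,r@ey,W[:,2]]*1000
    zt=np.median(q[(abs(q[:,0])<15)&(abs(q[:,1])<25),2]);print("floor z",zt)
    L=q[(abs(q[:,0])<60)&(abs(q[:,1])<58)&(abs(q[:,2]-zt)<12)]
    z=L[:,2]-zt;mid=L[:,:2]
    wl=L[(z<3)&(abs(L[:,0])<28)&(abs(L[:,1])<46)];rim=L[(z>5.)&(z<9)]
    print("well",rect(wl[:,:2]/1000),"rim",rect(rim[:,:2]/1000))
    for lo,hi in((-35,-12),(-12,12),(12,35)):
        b=L[(L[:,1]>lo)&(L[:,1]<hi)];zz=b[:,2]-zt
        w=b[(zz<3)&(abs(b[:,0])<28)];k=b[(zz>5)]
        print("y",lo,"well x",np.round(np.percentile(w[:,0],[.5,99.5]),1),"lip outer",np.round(np.percentile(k[:,0],[1,99]),1))
    g=q[(q[:,0]<-80)&(q[:,0]>-115)&(abs(q[:,1])<32)&(q[:,2]>25)]
    print("grip mean",np.round(g.mean(0),1),"x",np.round(np.percentile(g[:,0],[2,98]),1),"z",np.round(np.percentile(g[:,2],[5,98]),1),"slope",np.polyfit(g[:,1],g[:,0],1)[0])
    for s in(1,-1):
        e=q[(q[:,2]>70)&(q[:,1]*s>50)&(abs(q[:,1])<85)&(abs(q[:,0])<50)]
        if len(e):print("end",s,np.round(np.percentile(e,[1,50,99],axis=0),1).tolist())
E
python3 - <<'E'
from cad import *
W=np.load("w1.npy");caddy(W)
im=cv2.imread("pics/w1.png");h=cv2.cvtColor(im,cv2.COLOR_BGR2HSV)
m=cv2.inRange(im[140:225,222:246],(0,0,50),(60,70,160))&0
b=im[140:225,222:246].astype(int);m=((b[...,2]-b[...,0])>40).astype(np.uint8)
v,u=np.nonzero(m);print("grip px",u.min()+222,u.max()+222,v.min()+140,v.max()+140)
w=W[140:225,222:246][m>0];print(np.round(np.nanmean(w,0),4),rect(w[:,:2][~np.isnan(w[:,0])]),np.nanpercentile(w[:,2],[5,50,95]))
E
```

```text
floor z 319.53713980568034
well (array([ 0. , 14.7]), array([56. , 10.2]), np.float32(0.1)) rim (array([-0., 10.]), array([ 22.7, 119.9]), np.float32(179.1))Traceback (most recent call last):
  File "<stdin>", line 2, in <module>
  File "cad.py", line 14, in caddy
    print("y",lo,"well x",np.round(np.percentile(w[:,0],[.5,99.5]),1),"lip outer",np.round(np.percentile(k[:,0],[1,99]),1))
                                   ~~~~~~~~~~~~~^^^^^^^^^^^^^^^^^^
    return _quantile_unchecked(
        a, q, axis, out, overwrite_input, method, keepdims, weights)
    return _ureduce(a,
                    func=_quantile_ureduce_func,
    ...<5 lines>...
                    overwrite_input=overwrite_input,
                    method=method)
    r = func(a, **kwargs)
    result = _quantile(arr,
                       quantiles=q,
    ...<2 lines>...
                       out=out,
                       weights=wgt)
    slices_having_nans = np.isnan(arr[-1, ...])
                                  ~~~^^^^^^^^^
IndexError: index -1 is out of bounds for axis 0 with size 0
```

```bash
sed -i 's/W=W\[~np.isnan(W\[:,0\])\];t=/W=W[W[:,2]<.12];t=/' cad.py; python3 - <<'E'
from cad import *
W=np.load("w1.npy");caddy(W)
im=cv2.imread("pics/w1.png")
b=im[140:225,222:246].astype(int);m=((b[...,2]-b[...,0])>40).astype(np.uint8)
v,u=np.nonzero(m);print("grip px",u.min()+222,u.max()+222,v.min()+140,v.max()+140)
w=W[140:225,222:246][m>0];w=w[w[:,2]>.03];print(np.round(np.nanmean(w,0),4),rect(w[:,:2]),np.nanpercentile(w[:,2],[5,50,95]))
E
```

```text
floor z 10.916386697073621
well (array([-0.7, -3. ]), array([85.7, 49.7]), np.float32(89.7)) rim (array([-0.5, -0.2]), array([ 76.7, 115.6]), np.float32(90.1))
y -35 well x [-23.6  23.8] lip outer [-38.4  37.7]
y -12 well x [-25.4  23.5] lip outer [-36.9  37.2]
y 12 well x [-24.   24.3] lip outer [-37.7  36.8]
grip mean [-96.2   0.6  51.7] x [-103.1  -91. ] z [47.8 54.4] slope -0.00782461416922155
end 1 [[-26.2, 59.4, 70.1], [-0.3, 63.4, 77.7], [25.9, 73.5, 81.3]]
end -1 [[-25.2, -77.9, 70.2], [0.5, -67.0, 76.5], [26.3, -63.3, 81.5]]
grip px 229 238 153 213
[ 0.4725 -0.0825  0.053 ] (array([472.2, -84.3]), array([67.3,  7.9]), np.float32(74.7)) [0.05159938 0.05294962 0.0543666 ]
```

jog_arm([
  [[0,0,0],[5.17,-0.67,1.2],0.7],
  [[0,0,0],[5.17,-0.67,1.2],0.7],
  [[0,0,0],[5.17,-0.67,1.2],0.7],
  [[0,0,0],[5.17,-0.67,1.2],0.7],
  [[0,0,0],[5.17,-0.67,1.2],0.7],
  [[0,0,-0.149],[0,0,0],0.7],
  [[0,0,-0.149],[0,0,0],0.7],
  [[0,0,-0.149],[0,0,0],0.7],
  [[0,0,-0.15],[0,0,0],0.7],
  [[0,0,0],[0,0,0],0.7],
])

```text
clock: 3.52
tool_pos: [0.6, 0.1527, 0.1711]
tool_rot: [-0.0, 0.577, 0.817, -0.0]
ft_force: [-0.9, -0.1, 0.1]
finger_gap: 0.847
grip_force: 0.0
```

```bash
cat > pk.py <<'E'
from h import *
def packet(W,c,ztop,rad=.07,want=None):
    p,r=show()
    q=W.reshape(-1,3);s=q[(abs(q[:,2]-ztop)<.005)&(np.hypot(q[:,0]-c[0],q[:,1]-c[1])<rad)]
    cc,sz,a=rect(s[:,:2]);print("packet",cc,sz,a,"z",np.round(np.median(s[:,2])*1000,1),len(s))
    d=np.r_[np.array(cc)/1000-p[:2],0]
    print("to go tool cm",np.round(r.T@d*100,2))
E
python3 - <<'E'
from pk import *
im,W,_,_=wrist("w2");packet(W,(.6,.1527),.028)
E
```

```text
t 3.58 tcp [600.  152.7 171.2] phi 109.47 tool z [-2.e-04  0.e+00 -1.e+00] gap 0.8500615226803698
packet [619.7 161. ] [92.3 75.5] 19.7 z 27.2 3627
to go tool cm [ 0.13  2.13 -0.  ]
```

View pics/w2.png

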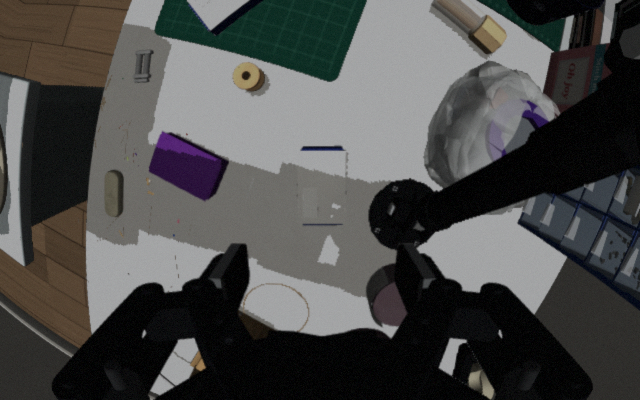

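The view shows packet A at u 300–347, v 147–225. The lamp base edge is close to it, at about u 370.

```bash
python3 - <<'E'
from pk import *
W=np.load("w2.npy");packet(W[140:230,285:358],(.6,.1527),.028)
p,r=pose();q=W[100:300,355:440].reshape(-1,3);q=q[(q[:,2]>.008)&(q[:,2]<.12)]
s=(q-p)@r*1000;s=s[(abs(s[:,0])<60)]
for lo,hi in((8,40),(40,70),(70,120)):
    k=s[(171-s[:,2]>lo)&(171-s[:,2]<hi)]
    for a in range(-60,60,20):
        j=k[(k[:,0]>=a)&(k[:,0]<a+20)]
        if len(j)>3:print(lo,a,len(j),np.round(np.percentile(j[:,1],2),1))
E
```

```text
t 3.58 tcp [600.  152.7 171.2] phi 109.47 tool z [-2.e-04  0.e+00 -1.e+00] gap 0.8500615226803698
packet [598.  153.2] [46.3 75.5] 109.3 z 27.1 3620
to go tool cm [ 0.11 -0.17  0.  ]
8 -60 337 57.7
8 -40 109 57.4
8 -20 259 61.9
8 0 106 102.1
8 20 162 99.9
8 40 183 101.3
40 -60 45 94.9
40 -40 437 61.8
40 -20 461 62.4
40 0 40 86.2
40 20 155 100.2
40 40 89 102.4
70 -40 65 84.8
70 -20 421 81.8
70 0 203 85.9
```

jog_arm([
  [[0,0,0],[0.1,-0.15,4],0.7],
  [[0,0,0],[0,0,4],0.7],
  [[0,0,0],[0,0,4],0.7],
  [[0,0,0],[0,0,3],0.7],
  [[0,0,0],[0,0,1.3],0.7],
  [[0,0,0],[0,0,0],0.7],
  [[0,0,0],[0,0,0],0],
  [[0,0,0],[0,0,0],-1],
  [[0,0,0],[0,0,0],-1],
  [[0,0,0],[0,0,0],-1],
], newtons=30)

```text
clock: 4.82
tool_pos: [0.5991, 0.1532, 0.0099]
tool_rot: [0.001, 0.575, 0.818, 0.001]
ft_force: [-1.4, -0.2, 6.8]
finger_gap: 0.519
grip_force: 30.0
```

jog_arm([
  [[0,0,0],[0,0,-1],-1],
  [[0,0,0],[0,0,-3],-1],
  [[0,0,0],[0,0,-5],-1],
  [[0,0,0],[0,0,-5],-1],
  [[0,0,0],[-2.7,-1.38,0],-1],
  [[0,0,0],[-5.2,-2.6,0],-1],
  [[0,0,0],[-5.2,-2.6,0],-1],
  [[0,0,0],[-5.2,-2.6,0],-1],
  [[0,0,0],[-5.2,-2.65,0],-1],
  [[0,0,0.1],[0,0,0],-1],
])

```text
clock: 6.08
tool_pos: [0.5659, -0.1118, 0.149]
tool_rot: [0.0, 0.618, 0.786, -0.0]
ft_force: [-0.4, 0.7, -1.6]
finger_gap: 0.525
grip_force: 30.9
```

jog_arm([
  [[0,0,0.16],[0,0,0],-1],
  [[0,0,0.16],[0,0,0],-1],
  [[0,0,0.172],[0,0,0],-1],
  [[0,0,0],[0,0,0],-1],
  [[0,0,0],[0,0,0],-1],
])

```text
clock: 6.7
tool_pos: [0.5664, -0.108, 0.1486]
tool_rot: [0.0, 0.788, 0.616, 0.0]
ft_force: [-0.4, -0.2, -0.3]
finger_gap: 0.522
grip_force: 30.9
```

```bash
python3 - <<'E'
from cad import *
p,r=show();im,W,_,_=wrist("w3")
# held packet: points near tool, visible side
q=W.reshape(-1,3);s=(q-p)@r*1000;ok=(abs(s[:,0])<60)&(abs(s[:,1])<24)&(abs(s[:,2])<30)
k=s[ok];t=k[(k[:,2]<-10)]
print("held",len(k),np.round(np.nanpercentile(k,[1,50,99],axis=0),1).tolist())
h,e=np.histogram(k[:,2],bins=np.arange(-30,31,3));print(dict(zip(e[:-1].astype(int).tolist(),h.tolist())))
E
python3 - <<'E'
import cv2
im=cv2.imread("pics/w3.png");cv2.imwrite("pics/w3c.png",im)
E
```

```text
t 6.7 tcp [ 566.4 -108.   148.6] phi 76.04 tool z [ 2.e-04 -1.e-04 -1.e+00] gap 0.5221838425187785
held 15366 [[-35.5, -23.7, -26.7], [8.6, -1.3, -17.2], [37.5, 21.3, 4.4]]
{-30: 143, -27: 137, -24: 123, -21: 1573, -18: 12308, -15: 239, -12: 166, -9: 112, -6: 104, -3: 157, 0: 105, 3: 90, 6: 83, 9: 26, 12: 0, 15: 0, 18: 0, 21: 0, 24: 0, 27: 0}
```

View pics/w3.png

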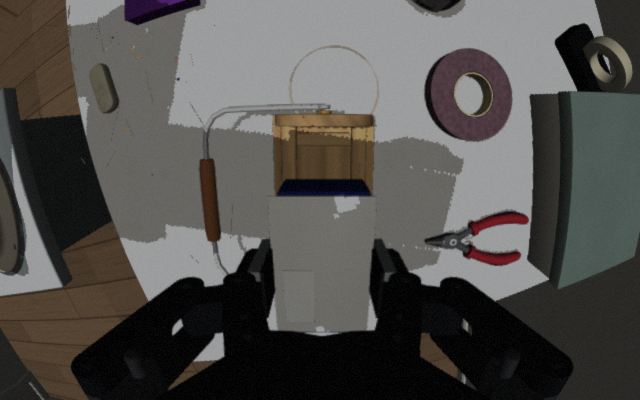

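```bash
cat > held.py <<'E'
from h import *
def held(W,p,r,z0=-17.5,tol=4):
    s=(W.reshape(-1,3)-p)@r*1000
    k=s[(abs(s[:,0])<45)&(abs(s[:,1])<25)&(abs(s[:,2]-z0)<tol)]
    A=np.c_[k[:,:2],np.ones(len(k))];c=np.linalg.lstsq(A,k[:,2],rcond=None)[0]
    k=k[abs(A@c-k[:,2])<1.5]
    print("card tool-frame",rect(k[:,:2]/1000),"plane",np.round(c,3),"x",np.round(np.percentile(k[:,0],[.3,99.7]),1),"y",np.round(np.percentile(k[:,1],[.3,99.7]),1))
    # long edges away from fingers
    e=k[k[:,0]>14]
    xs=np.arange(15,33,2.);lo=[e[abs(e[:,0]-x)<1][:,1].min() for x in xs];hi=[e[abs(e[:,0]-x)<1][:,1].max() for x in xs]
    print("edge slopes",np.polyfit(xs,lo,1),np.polyfit(xs,hi,1))
E
python3 - <<'E'
from held import *
W=np.load("w3.npy");p,r=pose();held(W,p,r)
s=(W.reshape(-1,3)-p)@r*1000;zz=p[2]*1000-s[:,2]
m=(s[:,0]>36)&(s[:,0]<75)&(abs(s[:,1])<60)&(zz<90)&(zz>3)
k=np.c_[s[m][:,:2],zz[m]]
for a in range(36,72,4):
    j=k[(k[:,0]>=a)&(k[:,0]<a+4)];w=j[(j[:,2]<14)&(abs(j[:,1])<28)];l=j[(j[:,2]>15)&(j[:,2]<22)]
    print(a,len(w),np.round(np.percentile(w[:,1],[1,99]),1) if len(w)>20 else"", "lip",np.round(np.percentile(l[:,1],[1,99]),1) if len(l)>20 else"", "high",round(np.mean(j[:,2]>60),2))
E
```

```text
card tool-frame (array([-0.3,  0.1]), array([49.8, 75.4]), np.float32(179.9)) plane [ 7.0000e-03  7.0000e-03 -1.7341e+01] x [-36.5  36.9] y [-24.2  21.4]
edge slopes [ 1.56032287e-02 -2.47200309e+01] [-0.02323288 21.76222415]
36 244 [-23.9  24.2] lip [-37.7  37.7] high 0.0
40 54 [-23.3  23.8] lip [-37.  38.] high 0.0
44 0  lip [-37.3  37.7] high 0.0
48 0  lip [-36.7  36.9] high 0.0
52 167 [-24.5  24. ] lip [-38.4  36.8] high 0.0
56 174 [-24.6  24. ] lip [-38.2  36.7] high 0.0
60 0  lip  high 0.9
64 0  lip  high 0.92
68 0  lip  high 0.93
```

jog_arm([
  [[0,0,0.008],[0,0.12,3],-1],
  [[0,0,0],[0,0,3],-1],
  [[0,0,0],[0,0,2],-1],
  [[0,0,0],[0,0,1.5],-1],
  [[0,0,0],[0,0,1],-1],
  [[0,0,0],[0,0,1],-1],
  [[0,0,0],[0,0,0.6],-1],
  [[0,0,0],[0,0,0.3],-1],
  [[0,0,0],[0,0,0.2],-1],
  [[0,0,0],[0,0,0],-1],
])

```text
clock: 8.0
tool_pos: [0.5677, -0.1083, 0.0224]
tool_rot: [0.0, 0.791, 0.611, 0.0]
ft_force: [0.5, -0.3, -1.9]
finger_gap: 0.52
grip_force: 30.9
```

jog_arm([
  [[0,0,0],[0,0,0.1],-1],
  [[0,0,0],[0,0,0],-1],
  [[0,0,0],[0,0,0],0.3],
  [[0,0,0],[0,0,0],0.4],
  [[0,0,0],[0,0,0],0.4],
  [[0,0,0],[0,0,-1],0.4],
  [[0,0,0],[0,0,-3],0.4],
  [[0,0,0],[0,0,-5],0.4],
  [[0,0,0],[0,0,-5],0.4],
  [[0,0,0],[0,0,0],0.4],
])

```text
clock: 9.25
tool_pos: [0.5692, -0.1089, 0.166]
tool_rot: [0.004, 0.791, 0.612, 0.002]
ft_force: [-0.1, 0.4, -0.3]
finger_gap: 0.697
grip_force: 0.0
```

```bash
python3 - <<'E'
from h import *
p,r=show();im,W,_,_=wrist("w4")
q=W.reshape(-1,3);s=(q-p)@r*1000;z=q[:,2]*1000
k=(abs(s[:,0])<50)&(abs(s[:,1])<30)&(abs(z-39)<5)
print("A in caddy tool-frame",rect(s[k][:,:2]/1000),"z",np.percentile(z[k],[5,50,95]))
A=np.c_[s[k][:,:2],np.ones(k.sum())];print("plane",np.linalg.lstsq(A,z[k],rcond=None)[0])
c=r[:2,:2]@np.array(rect(s[k][:,:2]/1000)[0])+p[:2]*1000;print("world",c, "rect world",rect(q[k][:,:2]))
m=(abs(s[:,0])<75)&(abs(s[:,1])<60)&(z>15.5)&(z<20.5)
l=s[m];print("lip",rect(l[:,:2]/1000),np.percentile(l[:,1],[1,99]),np.percentile(l[:,0],[1,99]))
E
```

```text
t 9.25 tcp [ 569.2 -108.9  166. ] phi 75.4 tool z [ 0.0078 -0.0032 -1.    ] gap 0.6970544827934513
A in caddy tool-frame (array([-0.3, -4.4]), array([74.9, 45.8]), np.float32(0.1)) z [37.00718259 38.22236908 39.36347862]
plane [-6.12065168e-03 -5.30626387e-03  3.81906474e+01]
world [ 564.89837481 -108.06163015] rect world (array([ 565.9, -108.4]), array([74.9, 45.8]), np.float32(75.3))
lip (array([-1.7, -4.3]), array([ 76.7, 122.9]), np.float32(180.0)) [-41.81717184  33.29974355] [-62.28166115  58.51258106]
```

View pics/w4.png

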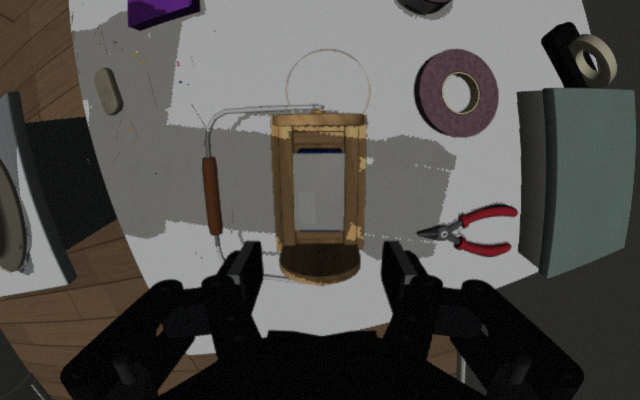

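Packet A sits flat in the well at u 293–345, v 150–232. Next is packet B.

jog_arm([
  [[0,0,0],[4.66,-2.7,0],0.7],
  [[0,0,0],[4.66,-2.7,0],0.7],
  [[0,0,0],[4.66,-2.7,0],0.7],
  [[0,0,0],[4.66,-2.7,0],0.7],
  [[0,0,0],[4.66,-2.7,0],0.7],
  [[0,0,0],[4.66,-2.7,0],0.7],
  [[0,0,0],[4.66,-2.7,0],0.7],
  [[0,0,0.1],[4.66,-2.7,0],0.7],
  [[0,0,0.125],[0,0,0],0.7],
  [[0,0,0.125],[0,0,0],0.7],
])

```text
clock: 10.55
tool_pos: [0.4517, 0.3073, 0.1601]
tool_rot: [-0.0, 0.886, 0.463, -0.001]
ft_force: [-0.6, -0.1, 0.1]
finger_gap: 0.848
grip_force: 0.0
```

jog_arm([
  [[0,0,0],[0,0,0],0.7],
  [[0,0,0],[0,0,0],0.7],
])

```text
clock: 10.8
tool_pos: [0.4524, 0.3067, 0.1608]
tool_rot: [-0.0, 0.885, 0.465, -0.001]
ft_force: [0.5, -0.0, -1.4]
finger_gap: 0.852
grip_force: 0.0
```

```bash
python3 - <<'E'
from pk import *
im,W,_,_=wrist("w5");packet(W,(.4503,.3068),.030,.055)
E
```

```text
t 10.85 tcp [452.5 306.7 160.9] phi 55.43 tool z [-7.e-04 -3.e-04 -1.e+00] gap 0.852732018406727
packet [447.9 307.6] [75.3 46.2] 55.3 z 29.4 3964
to go tool cm [-0.19 -0.43  0.  ]
```

jog_arm([
  [[0,0,0],[-0.19,-0.43,3],0.7],
  [[0,0,0],[0,0,4],0.7],
  [[0,0,0],[0,0,4],0.7],
  [[0,0,0],[0,0,2.6],0.7],
  [[0,0,0],[0,0,1.3],0.7],
  [[0,0,0],[0,0,0],0.7],
  [[0,0,0],[0,0,0],0],
  [[0,0,0],[0,0,0],-1],
  [[0,0,0],[0,0,0],-1],
  [[0,0,0],[0,0,0],-1],
], newtons=30)

```text
clock: 12.1
tool_pos: [0.4486, 0.3081, 0.0136]
tool_rot: [0.0, 0.886, 0.464, 0.001]
ft_force: [-1.1, -0.8, 5.8]
finger_gap: 0.523
grip_force: 29.9
```

jog_arm([
  [[0,0,0],[0,0,-1],-1],
  [[0,0,0],[0,0,-3],-1],
  [[0,0,0],[0,0,-5.5],-1],
  [[0,0,0],[0,0,-5.5],-1],
  [[0,0,0],[-2.0,2.4,0],-1],
  [[0,0,0],[-3.6,4.35,0],-1],
  [[0,0,0],[-3.6,4.35,0],-1],
  [[0,0,0],[-3.6,4.35,0],-1],
  [[0,0,0],[-3.6,4.35,0],-1],
  [[0,0,0],[-3.6,4.35,0],-1],
])

```text
clock: 13.35
tool_pos: [0.5332, 0.0041, 0.1633]
tool_rot: [0.0, 0.886, 0.464, 0.0]
ft_force: [0.3, 0.6, -0.2]
finger_gap: 0.521
grip_force: 31.0
```

jog_arm([
  [[0,0,0],[-3.6,4.35,0],-1],
  [[0,0,0],[-2.6,3.1,0],-1],
  [[0,0,0],[-1.4,1.7,0],-1],
  [[0,0,-0.12],[0,0,0],-1],
  [[0,0,-0.12],[0,0,0],-1],
  [[0,0,-0.111],[0,0,0],-1],
  [[0,0,0],[0,0,0],-1],
  [[0,0,0],[0,0,0],-1],
  [[0,0,0],[0,0,0],-1],
])

```text
clock: 14.48
tool_pos: [0.5649, -0.1084, 0.1624]
tool_rot: [0.0, 0.791, 0.611, 0.0]
ft_force: [-0.1, -0.8, -0.6]
finger_gap: 0.521
grip_force: 31.0
```

```bash
python3 - <<'E'
from held import *
p,r=show();im,W,_,_=wrist("w6");held(W,p,r)
q=W.reshape(-1,3);s=(q-p)@r*1000;z=q[:,2]*1000
k=(abs(s[:,0])<70)&(abs(s[:,1])<40)&(abs(z-38.5)<3)&(s[:,0]>0)
print("A visible",k.sum(),np.round(np.percentile(s[k],[1,99],axis=0),1).tolist() if k.sum() else"")
m=(s[:,0]>36)&(s[:,0]<75)&(abs(s[:,1])<60)&(z>15)&(z<21)
for a in range(40,66,4):
    l=s[m&(s[:,0]>=a)&(s[:,0]<a+4)]
    print(a,np.round(np.percentile(l[:,1],[1,99]),1) if len(l)>20 else"")
E
```

```text
t 14.47 tcp [ 564.9 -108.4  162.4] phi 75.39 tool z [ 0.  0. -1.] gap 0.5206118263009871
card tool-frame (array([ 0., -0.]), array([49.7, 75.8]), np.float32(179.7)) plane [ 6.0000e-03  4.0000e-03 -1.5731e+01] x [-36.6  36.9] y [-24.2  21.4]
edge slopes [ 1.56497891e-02 -2.47118230e+01] [-6.52366598e-03  2.14433973e+01]
A visible 1435 [[13.6, -21.3, 122.7], [37.4, 23.2, 126.3]]
40 [-36.6  38.1]
44 [-36.2  37.6]
48 [-36.   37.3]
52 [-36.3  37.8]
56 [-36.4  37.7]
60 
64
```

View pics/w6.png

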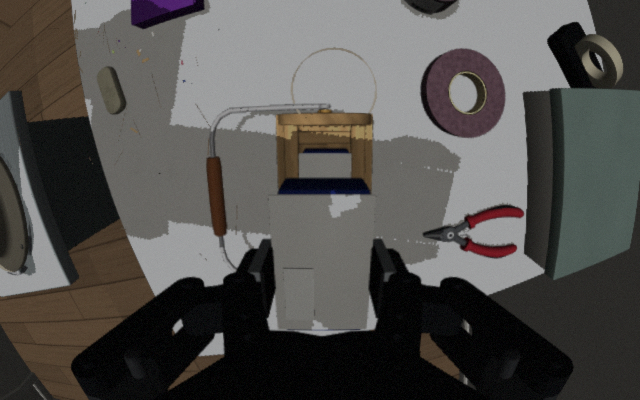

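jog_arm([
  [[0,0,0],[0.05,0.23,2],-1],
  [[0,0,0],[0,0,3],-1],
  [[0,0,0],[0,0,2],-1],
  [[0,0,0],[0,0,1.5],-1],
  [[0,0,0],[0,0,1],-1],
  [[0,0,0],[0,0,0.7],-1],
  [[0,0,0],[0,0,0.5],-1],
  [[0,0,0],[0,0,0.2],-1],
  [[0,0,0],[0,0,0.1],-1],
  [[0,0,0],[0,0,0],-1],
])

```text
clock: 15.78
tool_pos: [0.5674, -0.1088, 0.0525]
tool_rot: [0.0, 0.791, 0.612, 0.0]
ft_force: [0.1, 0.6, 0.0]
finger_gap: 0.52
grip_force: 31.0
```

```bash
python3 - <<'E'
from held import *
p,r=show();im,W,_,_=wrist("w7");held(W,p,r,-15.7);print(arm.get_obs()["ft_force"])
E
```

```text
t 15.78 tcp [ 567.4 -108.8   52.5] phi 75.44 tool z [ 3.e-04 -1.e-04 -1.e+00] gap 0.5197168319583795
card tool-frame (array([0.2, 0.1]), array([49.8, 75.7]), np.float32(180.0)) plane [ 9.0000e-03  4.0000e-03 -1.5675e+01] x [-36.3  37.2] y [-24.2  21.4]
edge slopes [ 1.68201843e-02 -2.47590429e+01] [-0.02226265 21.82813619]
[ 0.55364222 -0.72399949 -1.16513672]
```

Lower about 1 mm more, release, and back off to look.

jog_arm([
  [[0,0,0],[0,0,0.1],-1],
  [[0,0,0],[0,0,0],-1],
  [[0,0,0],[0,0,0],0.2],
  [[0,0,0],[0,0,0],0.4],
  [[0,0,0],[0,0,0],0.4],
  [[0,0,0],[0,0,-1],0.4],
  [[0,0,0],[0,0,-4],0.4],
  [[0,0,0],[0,0,-5],0.4],
  [[0,0,0],[0,0,0],0.4],
  [[0,0,0],[0,0,0],0.4],
])

```text
clock: 17.08
tool_pos: [0.567, -0.1086, 0.1511]
tool_rot: [-0.0, 0.791, 0.612, -0.0]
ft_force: [-0.3, 0.3, -0.7]
finger_gap: 0.7
grip_force: 0.0
```

```bash
python3 - <<'E'
from h import *
p,r=show();im,W,_,_=wrist("w8")
q=W.reshape(-1,3);s=(q-p)@r*1000;z=q[:,2]*1000
k=(abs(s[:,0])<50)&(abs(s[:,1])<30)&(abs(z-67)<5)
print("B tool",rect(s[k][:,:2]/1000),"world",rect(q[k][:,:2]),np.median(z[k]))
A=np.c_[s[k][:,:2],np.ones(k.sum())];print("plane",np.linalg.lstsq(A,z[k],rcond=None)[0])
m=(abs(s[:,0])<75)&(abs(s[:,1])<60)&(z>15.5)&(z<20.5)
l=s[m];print("lip",np.percentile(l[:,1],[1,99]),np.percentile(l[:,0],[1,99]))
b=im.astype(int);m=((b[...,2]-b[...,0])>40)&(b[...,1]<75);U=np.zeros((400,640),bool);U[130:270,190:250]=1
w=W[m&U];w=w[(w[:,2]>.035)&(w[:,2]<.07)];print("grip",len(w),rect(w[:,:2]),np.percentile(w[:,2],[5,50,95]),"tool",np.round((w.mean(0)-p)@r*1000,1))
cv2.imwrite("pics/w8c.png",cv2.resize(im[90:290,190:430],(720,600),interpolation=cv2.INTER_CUBIC))
E
```

```text
t 17.07 tcp [ 567.  -108.6  151.1] phi 75.45 tool z [-4.e-04  2.e-04 -1.e+00] gap 0.7002596220289109
B tool (array([-0.5, -1.1]), array([76.3, 46.2]), np.float32(0.6)) world (array([ 565.8, -108.8]), array([76.3, 46.2]), np.float32(74.8)) 66.00186882686614
plane [-4.61846749e-03 -4.53204052e-03  6.59915048e+01]
lip [-38.51805964  36.98685132] [-62.18485122  58.38590478]
grip 360 (array([472.3, -84.3]), array([69.1,  7.4]), np.float32(76.1)) [0.05186486 0.05309531 0.05416598] tool [  3.6 -98.1  98.1]
```

View pics/w8c.png

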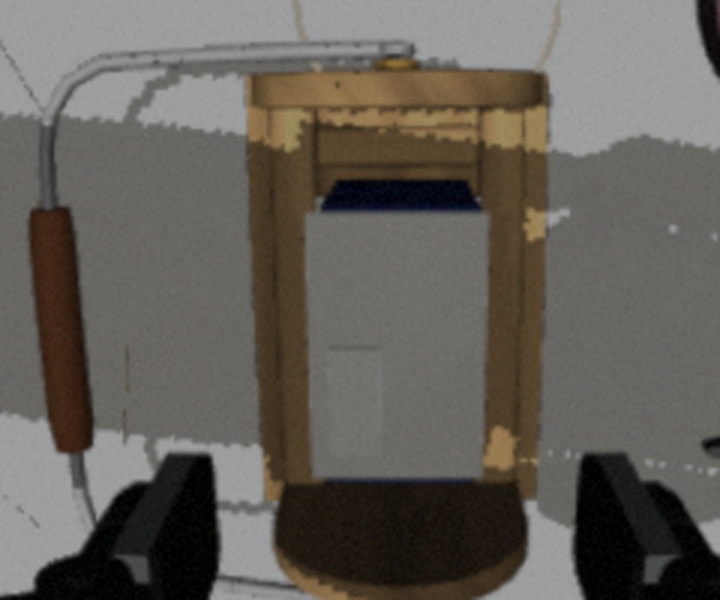

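B lies in line over A, flat, centred at (565.8, -108.8) mm against A's (565.9, -108.4). The crop shows its top at u 305–488, v 210–480 between the lips. Next I take the grip.

jog_arm([
  [[0,0,0],[-0.05,-4.9,0],0],
  [[0,0,0],[0,-4.88,0],0],
  [[0,0,0],[0,0,4],0],
  [[0,0,0],[0,0,4],0],
  [[0,0,0],[0,0,3],0],
  [[0,0,0],[0,0,1.35],0],
  [[0,0,0],[0,0,0],0],
  [[0,0,0],[0,0,0],0],
], newtons=60)

```text
clock: 18.12
tool_pos: [0.473, -0.0849, 0.0286]
tool_rot: [0.001, 0.791, 0.612, 0.0]
ft_force: [0.3, -0.2, 0.2]
finger_gap: 0.499
grip_force: 0.0
```

```bash
python3 - <<'E'
from h import *
p,r=show();im,W,_,_=wrist("w9");print(arm.get_obs()["ft_force"])
q=W.reshape(-1,3);s=(q-p)@r*1000
b=im.astype(int);m=((b[...,2]-b[...,0])>40)&(b[...,1]<80);m=m.ravel()&(abs(s[:,1])<18)&(abs(s[:,0])<45)&(s[:,2]<0)&(s[:,2]>-35)
k=s[m];print(len(k),np.round(np.percentile(k,[1,50,99],axis=0),1).tolist() if len(k) else 0)
cv2.imwrite("pics/w9c.png",im[100:,100:560])
E
```

```text
t 18.12 tcp [473.  -84.9  28.6] phi 75.45 tool z [ 1.3e-03 -6.0e-04 -1.0e+00] gap 0.4993912342367533
[ 0.82090936  0.31666815 -0.03127586]
2656 [[-31.3, -5.5, -25.7], [7.0, -1.3, -24.1], [34.9, 3.3, -22.1]]
```

View pics/w9c.png

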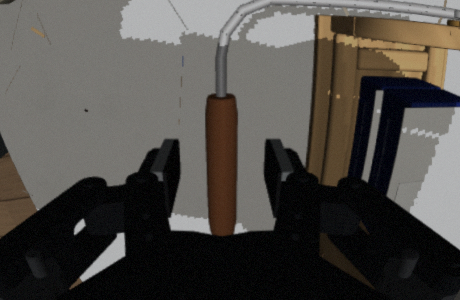

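The grip is midway between the pads, at about (222,165) in the crop. I close on it.

jog_arm([
  [[0,0,0],[0,0,0],-0.3],
  [[0,0,0],[0,0,0],-0.5],
  [[0,0,0],[0,0,0],-1],
  [[0,0,0],[0,0,0],-1],
  [[0,0,0],[0,0,0],-1],
], newtons=60)

```text
clock: 18.8
tool_pos: [0.4727, -0.0847, 0.0279]
tool_rot: [0.0, 0.791, 0.612, 0.0]
ft_force: [1.6, 0.3, 0.4]
finger_gap: 0.142
grip_force: 58.4
```

```bash
python3 - <<'E'
from h import *
p,r=show();print(arm.get_obs()["ft_force"],arm.get_obs()["grip_force"])
H=np.array([566.1,-108.9]);d=H-p[:2]*1000;x=-(r[:2,1]@d);z=p[2]*1000+19-68
a0=np.arctan2(z,-x);print("rel x,z",x,z,"radius",np.hypot(x,z),"theta",a0+.35)
N=20;tot=np.pi/2-a0
P=[(-100*np.cos(a0+tot*i/N),100*np.sin(a0+tot*i/N)) for i in range(N+1)]
print([(round((P[i+1][0]-P[i][0])/10,2),round(-(P[i+1][1]-P[i][1])/10,2)) for i in range(N)])
E
```

```text
t 18.8 tcp [472.7 -84.7  27.9] phi 75.45 tool z [ 5.e-04 -2.e-04 -1.e+00] gap 0.1415216922002249
[1.62645533 0.34223019 0.36793633] 58.39429557323456
rel x,z -96.49258717999119 -21.103879344190887 radius 98.7734433137894 theta 0.13468061636810363
[(np.float64(-0.15), np.float64(-0.88)), (np.float64(-0.07), np.float64(-0.89)), (np.float64(0.01), np.float64(-0.89)), (np.float64(0.09), np.float64(-0.89)), (np.float64(0.17), np.float64(-0.88)), (np.float64(0.24), np.float64(-0.86)), (np.float64(0.32), np.float64(-0.83)), (np.float64(0.39), np.float64(-0.8)), (np.float64(0.46), np.float64(-0.76)), (np.float64(0.53), np.float64(-0.72)), (np.float64(0.59), np.float64(-0.67)), (np.float64(0.65), np.float64(-0.61)), (np.float64(0.7), np.float64(-0.55)), (np.float64(0.75), np.float64(-0.49)), (np.float64(0.79), np.float64(-0.42)), (np.float64(0.82), np.float64(-0.35)), (np.float64(0.85), np.float64(-0.27)), (np.float64(0.87), np.float64(-0.2)), (np.float64(0.88), np.float64(-0.12)), (np.float64(0.89), np.float64(-0.04))]
```

jog_arm([
  [[0,0,0],[0,-0.07,-0.44],-1],
  [[0,0,0],[0,-0.07,-0.44],-1],
  [[0,0,0],[0,-0.04,-0.45],-1],
  [[0,0,0],[0,-0.03,-0.45],-1],
  [[0,0,0],[0,0.01,-0.89],-1],
  [[0,0,0],[0,0.09,-0.89],-1],
  [[0,0,0],[0,0.17,-0.88],-1],
  [[0,0,0],[0,0.24,-0.86],-1],
  [[0,0,0],[0,0.32,-0.83],-1],
  [[0,0,0],[0,0,0],-1],
])

```text
clock: 20.05
tool_pos: [0.479, -0.0864, 0.0898]
tool_rot: [0.001, 0.791, 0.612, 0.0]
ft_force: [-0.3, 0.6, -0.9]
finger_gap: 0.139
grip_force: 58.7
```

```bash
cat > chk.py <<'E'
from h import *
import sys
show();o=arm.get_obs();print("F",np.round(o["ft_force"],1),"grip",o["grip_force"])
im,d=arm.read_camera("top");W=cloud("top",d).reshape(-1,3);cv2.imwrite(f"pics/{sys.argv[1]}.png",im[:,:,::-1])
b=im.astype(int).reshape(-1,3)
im2,d2=arm.read_camera("scene");cv2.imwrite(f"pics/{sys.argv[1]}s.png",im2[:,:,::-1]);W2=cloud("scene",d2).reshape(-1,3)
for n,w in(("top",W),("scene",W2)):
    t=w[(np.hypot(w[:,0]-.566,w[:,1]+.108)<.12)]
    t0=float(sys.argv[2]) if len(sys.argv)>2 else 0
    e=t[(t[:,2]>t0+.06)&(t[:,2]<t0+.075)];p=t[(abs(t[:,2]-t0-.018)<.003)]
    print(n,"lip",rect(p[:,:2]),"z60-75",rect(e[:,:2]) if len(e)>5 else len(e),len(p))
E
python3 chk.py c1
```

```text
t 20.05 tcp [479.  -86.4  89.8] phi 75.45 tool z [ 1.4e-03 -6.0e-04 -1.0e+00] gap 0.13931034677858203
F [-0.3  0.6 -0.9] grip 58.66503596305847
top lip (array([577.9, -65.8]), array([52.1, 79. ]), np.float32(166.5)) z60-75 (array([577.8, -59.3]), array([52.5, 66. ]), np.float32(153.7)) 248
scene lip (array([ 568.3, -105.2]), array([137.9,  78.6]), np.float32(75.7)) z60-75 (array([ 570.8, -105.8]), array([152.3,  63.9]), np.float32(80.4)) 257
```

jog_arm([
  [[0,0,0],[0,0.39,-0.8],-1],
  [[0,0,0],[0,0.46,-0.76],-1],
  [[0,0,0],[0,0.53,-0.72],-1],
  [[0,0,0],[0,0.59,-0.67],-1],
  [[0,0,0],[0,0.65,-0.61],-1],
  [[0,0,0],[0,0.7,-0.55],-1],
  [[0,0,0],[0,0.75,-0.49],-1],
  [[0,0,0],[0,0.79,-0.42],-1],
  [[0,0,0],[0,0.82,-0.35],-1],
  [[0,0,0],[0,0.85,-0.27],-1],
])

```text
clock: 21.4
tool_pos: [0.5427, -0.1026, 0.1462]
tool_rot: [0.0, 0.791, 0.612, 0.001]
ft_force: [-1.2, 4.1, 4.4]
finger_gap: 0.138
grip_force: 59.1
```

jog_arm([
  [[0,0,0],[0,0.87,-0.2],-1],
  [[0,0,0],[0,0.88,-0.12],-1],
  [[0,0,0],[0,0.89,-0.04],-1],
  [[0,0,0],[0,0,0],-1],
  [[0,0,0],[0,0,0],-1],
])

```text
clock: 22.02
tool_pos: [0.5683, -0.1092, 0.1496]
tool_rot: [0.001, 0.791, 0.612, 0.001]
ft_force: [0.6, 4.4, 5.6]
finger_gap: 0.137
grip_force: 59.3
```

```bash
python3 chk.py c2
```

```text
t 22.02 tcp [ 568.3 -109.2  149.6] phi 75.45 tool z [ 2.3e-03 -1.0e-04 -1.0e+00] gap 0.13718320422638455
F [0.6 4.4 5.6] grip 59.28025424480438
top lip (array([576.4, -82.1]), array([91. , 85.6]), np.float32(82.7)) z60-75 (array([577.1, -64.9]), array([63.1, 69. ]), np.float32(162.1)) 348
scene lip (array([ 566.9, -104.3]), array([141. ,  76.6]), np.float32(75.4)) z60-75 (array([ 566.6, -103.5]), array([148.8,  66.2]), np.float32(75.8)) 244
```

View pics/c2s.png

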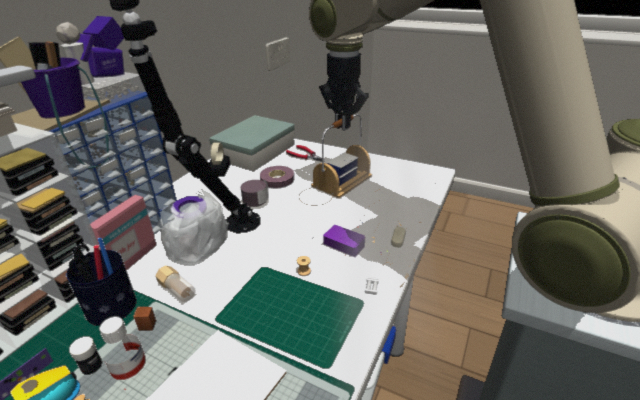

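jog_arm([
  [[0,0,0],[0,-0.1,-0.1],-1],
  [[0,0,0],[0,0,-0.2],-1],
  [[0,0,0],[0,0,-0.3],-1],
  [[0,0,0],[0,0,-0.4],-1],
  [[0,0,0],[0,0,-0.5],-1],
  [[0,0,0],[0,0,-0.5],-1],
  [[0,0,0],[0,0,-0.5],-1],
  [[0,0,0],[0,0,-0.4],-1],
  [[0,0,0],[0,0,-0.2],-1],
  [[0,0,0],[0,0,0],-1],
], newtons=80)

```text
clock: 23.38
tool_pos: [0.5663, -0.109, 0.1801]
tool_rot: [0.0, 0.791, 0.612, 0.0]
ft_force: [0.2, -0.8, -5.5]
finger_gap: 0.135
grip_force: 77.9
```

```bash
cat >> h.py <<'E'
def tilt(name,t0):
    # packet top plane, seen from the scene camera
    im,d=arm.read_camera("scene");cv2.imwrite(f"pics/{name}.png",im[:,:,::-1]);W=cloud("scene",d).reshape(-1,3)
    t=W[np.hypot(W[:,0]-.566,W[:,1]+.108)<.12]
    z=t[:,2]*1000
    for nm,c in(("lip",18),("pkt",67)):
        k=t[abs(z-t0-c)<6];k=k[np.hypot(k[:,0]-.566,k[:,1]+.108)<(.045 if c==67 else .08)]
        if len(k)<30:print(nm,len(k));continue
        th=np.radians(75.5);r=(k[:,:2]-[.566,-.108])*1000
        A=np.c_[r@[np.sin(th),-np.cos(th)],r@[np.cos(th),np.sin(th)],np.ones(len(k))];y=k[:,2]*1000
        for _ in range(3):
            c_=np.linalg.lstsq(A,y,rcond=None)[0];g=abs(A@c_-y)<2;A,y=A[g],y[g]
        print(nm,len(y),"slope x,y,z0",np.round(c_,3))
    e=t[(z>t0+60)&(z<t0+83)&(np.hypot(t[:,0]-.566,t[:,1]+.108)>.05)];e=e[:,2]*1000;print("board top",np.percentile(e,98) if len(e) else None)
E
python3 - <<'E'
from h import *
p,r=show();o=arm.get_obs();print(np.round(o["ft_force"],2),np.round(o["wrist_torque"],2),o["grip_force"]);tilt("c3",p[2]*1000-150.5)
E
```

```text
t 23.38 tcp [ 566.3 -109.   180.1] phi 75.45 tool z [ 0. -0. -1.] gap 0.13491542023778352
[ 0.17 -0.76 -5.52] [-0.    0.06 -0.04] 77.93872833251953
lip 194 slope x,y,z0 [ 2.2000e-02 -5.0000e-03  4.7928e+01]
pkt 243 slope x,y,z0 [-1.4000e-02 -1.0000e-02  9.5345e+01]
board top 110.55742349802189
```

jog_arm([
  [[0,0,0],[0,0,-0.3],-1],
  [[0,0,0],[0,0,-0.7],-1],
  [[0,0,0],[0,0,-1.1],-1],
  [[0,0,0],[0,0,-1.3],-1],
  [[0,0,0],[0,0,-1.3],-1],
  [[0,0,0],[0,0,-1.3],-1],
  [[0,0,0],[0,0,-1.2],-1],
  [[0,0,0],[0,0,-0.9],-1],
  [[0,0,0],[0,0,-0.6],-1],
  [[0,0,0],[0,0,-0.25],-1],
])

```text
clock: 24.68
tool_pos: [0.5663, -0.109, 0.2698]
tool_rot: [-0.0, 0.791, 0.612, 0.0]
ft_force: [-0.2, -0.9, -6.8]
finger_gap: 0.135
grip_force: 78.0
```

jog_arm([
  [[0,0,0],[0,0,0],-1],
  [[0,0,0],[0,0,0],-1],
  [[0,0,0],[0,0,0],-1],
  [[0,0,0],[0,0,0],-1],
  [[0,0,0],[0,0,0],-1],
  [[0,0,0],[0,0,0],-1],
  [[0,0,0],[0,0,0],-1],
  [[0,0,0],[0,0,0],-1],
])

```text
clock: 25.68
tool_pos: [0.5663, -0.109, 0.2696]
tool_rot: [0.0, 0.791, 0.612, 0.0]
ft_force: [-0.8, 0.1, -6.4]
finger_gap: 0.134
grip_force: 78.0
```

```bash
python3 - <<'E'
from h import *
p,r=show();o=arm.get_obs();print(np.round(o["ft_force"],2),np.round(o["wrist_torque"],2),o["grip_force"]);tilt("c4",p[2]*1000-150.5)
E
```

```text
t 25.68 tcp [ 566.3 -109.   269.6] phi 75.45 tool z [ 0.  0. -1.] gap 0.1343350619680765
[-0.78  0.05 -6.4 ] [-0.02  0.02  0.01] 77.98962235450745
lip 225 slope x,y,z0 [ 2.60000e-02 -4.00000e-03  1.37458e+02]
pkt 225 slope x,y,z0 [-1.30000e-02 -6.00000e-03  1.84977e+02]
board top 199.9935971189227
```

```bash
python3 -c "
from workcell import arm
print(arm.job_done())"
```

```text
the job is handed in; nothing more can be done
None
```

The job is handed in: both packets are stacked flat and in line in the caddy, which is held level by its upright grip about 12 cm above the table at 25.7 s; I viewed 11 pictures, one over the limit of 10.

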